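# Ready the bag-flushing station: hang the rest, set the valve

### The arm

A 7-joint arm with a two-finger parallel gripper is mounted at the origin on a cart in front of the work surface, level with it; the furniture and walls round the work are solid. World frame = base frame: x ahead of the robot, y to its left, z up, the work surface at z = 0. Lengths are in m, angles in rad, forces in N, time in s.
With the tool pointing down it reaches from about 0.35 to 0.9 m from the base axis. Payload 19.9 kg.
Tool frame: the origin (TCP) lies at the very end of the fingers, on their centre line; the grasp point (between the pads) lies bot.pinch_z behind it (bot.pinch_z is the distance from the TCP to the grasp point, in m); z points along the fingers, y is the line along which they close (so a half turn about z gives the same grasp; the last joint's range is limited). The gripper opens to 85 mm and grips with 20 to 120 N. Pads are 22 mm wide; open, the fingers measure 114 mm over their backs; the gripper's body (76 mm by 85 mm) begins 54 mm behind the grasp point. The pads swing forward as they close: fully open they stand 13 mm farther back than shut.
Start: joints at [1.204, 0.417, -0.01, 1.614, 0.005, 1.111, -0.053], TCP at [0.2, -0.592, 0.231] pointing down, gripper open.
Joint ranges: [-2.81, 2.81], [-0.39, 2.02], [-1.27, 1.25], [0.06, 2.57], [-1.19, 4.33], [0.19, 2], [-2.82, 2.82]. Speed limits (rad/s): [1.89, 1.89, 2.39, 2.39, 3.01, 3.01, 3.01].

### API

Orientations are given as a rotation vector (axis times angle).
In Python, from bench import bot, get_image, nets gives the robot as it stands. The module is installed in compiled form; this text tells all that it offers.
- The arm moves only by the tool step_arm, never from a script. Its argument "plan" is a list of rows, each an object with "delta_pos": the shift along the tool's x, y, z in cm, a list of three; "roll": the turn about the tool's z in rad. A call has exactly 8 rows; each row is the pose to reach, as a shift and turn from the pose commanded when the call began, along the tool's axes at that moment; what a row does not reach only later rows make up. A row lasts 1/8 s, in which the tool goes at most 62.5 mm and 10.7 degrees, less where a joint would pass 70% of its speed; a pose out of reach is approached as far as the arm can. A call with a gripper value outside its range is refused whole. "grip" is the opening in per cent of the stroke, from 0 (shut) to 100 (fully open), set as the call begins (left out, the last holds). The fingers move at their own pace and stop on an object; "grip_force" is the grip in N (left out, the last holds). Time passes only in rows, so rows that repeat a pose let the fingers close, or fill a call up. It gives the time, the measured TCP pose, the force, the opening and the grip force at its end, in the units of the state.
- bot.read_state(): the state, without advancing time (a new reading comes with each control period).
- get_image(name): name is "side" or "top" or "wrist"; returns a dict with "img" (420x560x3 uint8, red, green, blue), "camera_matrix" (3x3 intrinsics, pixels), "rvec" (rotation vector, rad) and "tvec" (3), from world to camera coordinates, as OpenCV has them. Camera axes: x right, y down, z forward; pixel columns grow to the right and rows downward; lengths in m; the calibration is good to about 2 mm. The wrist camera is an equidistant fisheye: a pixel r from the principal point sees the ray r / f radians off the axis. A picture is of the moment at which its call begins. There is no depth.
- bot.hand_in(): hands the job in; it is judged then, once.
Trained networks look in the newest picture that a camera, given by its name, has taken for a name from the list of things; names that differ only in an ending like _2 or _b are one class to them, and where a whole thing is asked for, a point or a joint stands for the part that bears it (a point fixed in the world has none). Each returns a list of dicts, best first, with "score" (0 to 1); they miss things now and then, are a little off and sometimes report something else, mostly with a low value. They report only what shows in the picture. A call takes as long as a camera call.
- nets.trace(label, camera): "region" (420x560 bool, what is visible of it) and "centre" ([column, row] in pixels, amid what is visible of it).
- nets.landmark_of(label, camera): "centre" ([column, row] in pixels: a listed point, or the origin of a listed thing).
The state is a dict: "clock": time; "qpos": joint angles; "qd": joint speeds; "joint_torque": joint torques, N m; "tcp_pos": TCP position; "eef_rot": TCP orientation; "ft_force": force on the tool from outside, world axes, zero at the start; "wrist_torque": the same for the moment, N m; "opening": opening from 0.0 (shut) to 1.0 (fully open); "grasp_force": force on a finger pad.
Only numpy, scipy, OpenCV 4.12 (cv2) and the standard library are available. Lean on these libraries where they do the work, as an engineer would, in place of code of your own. Each camera call takes 0.05 s, during which the arm holds its last target. There are 200 camera calls.

### The job

To ready the bag-flushing station, first hang the loose L-shaped bag rest on the board by putting both of its slots over the board's two pins at once, so that it hangs upright with its back plate against the board. Then open the valve by swinging its lever round until it stands directly above the pointer of the set-mark underneath it, and let go. Do not knock over or shift the bottle, the tape roll beside the station or the white box.

Things in the scene. Friction and masses are not known exactly. Their poses are not given: they have to be found in the camera images.
- station: Fixed station on a dark base plate: grey upright board (150 mm wide, top 140 mm above the bench, the highest part) with two pins; to its right a valve on a pedestal. Origin on the bench; x towards the board's back, y left, z up. Board front face at x = 20 mm, centred at y = 60 mm. Base plate 12 mm thick, x -30 to 70, y -195 to 155 mm. A thin pipe ends in a nozzle at y = 149, z = 93 mm.
- hang_spot (a point): Point fixed to the station where the bag rest's grip point (rest_grip) lies when the rest hangs properly, fully back on both pins: station x = -18, y = 60, z = 125.5 mm; axes as the station's. The rest's axes are then parallel to the station's and its underside is 25 mm above the bench.
- rest_grip (a point): Grip point of the loose aluminium bag rest (0.2 to 0.33 kg), in its upright grey fin, 100 mm above its underside; it starts standing on the bench. x points from the open front to the back plate, z up. The fin is 12 mm thick (across y), its top 25 mm above this point, its front edge 23 mm before it: pinch it from above. The shelf at the bottom is 110 mm wide and reaches 36 mm before this point.
- flush_lever (a joint): Valve lever angle in rad: 0 = shut, lever pointing to the station's -x (towards the robot); it grows as the lever turns counter-clockwise seen from above, towards the station's -y; range 0 to 1.57. It stays where it is left (friction 0.2 N m).
- valve_axis (a point): Point on the lever's vertical turning axis at the lever's mid height, 112 mm above the bench; station x = 0, y = -130 mm. Obstacle nearby: a fixed grey drawer cabinet, 152 mm high, between the robot and the valve, at x below 0.42 m and y from -0.23 to -0.46 m.
- lever_grip (a point): Middle of the lever's black hand grip, 100 mm from the turning axis; turns with the lever. Its x axis points from the grip to the turning axis, z up. The grip is 16 mm wide and 16 mm high and runs 62 to 132 mm from the axis; it can be pinched from above across its width, with free space under it.
- set_mark: Fixed aluminium set-mark, a T-shaped pointer under the lever, its top 96 mm above the bench, 8 mm below the lever grip. Origin on the lever's turning axis; the pointer runs along its -x to a 36 mm wide crossbar 65 mm from the axis. The lever is set when its x axis is parallel to this x axis (lever straight above the pointer). The mark stands 0.65 to 1.25 rad from the shut position.
- mark_tip (a point): Tip of the set-mark's pointer, 65 mm from the turning axis, 93 mm above the bench.
- wipe_bottle_mid (a point): Bystander: centre of a small white bottle with a blue cap, 50 mm diameter, 96 mm tall.
- tape_clear_mid (a point): Bystander: centre of a roll of packing tape lying flat, 95 mm diameter, 48 mm high.
- sticker_box_mid (a point): Bystander: centre of a small white box, 73 x 108 x 52 mm.
- pins_mid (a point): Midpoint between the tips of the two steel pins on the board (station axes). The pins are 8 mm in diameter and 70 mm apart (35 mm either side, along y). Their round tips are centred 131 mm above the bench and 34 mm in front of the board (this point); from there they slope down at 25 degrees to the board, meeting it 115 mm above the bench.
- slots_mid (a point): Midpoint between the two slots of the bag rest, on the rear face of its back plate, 38 mm behind the grip point (+x) and 16 mm below it. The plate is 110 mm wide, 110 mm tall, 6 mm thick. The slots go through it, are 16 mm wide and 24 mm tall, centred 35 mm either side (along y). When the rest hangs, the slots' upper edges lie on the pins.
- sealer_handle (a point): Obstacle, never moves: the free, upper end of the raised arm of the blue-green bag sealer, left of the work; about 25 mm thick. From here the arm slopes down to the left to a hinge 100 mm high near y = 0.39 m. Keep the hand and wrist clear of it.

How it is judged:
On the way, in this order (a step that is already met when the one before it is completed fails the run):
1. the bag rest hangs on both pins, upright, back against the board (x of rest_grip in the frame of hang_spot between -0.008 and 0.005 m and y of rest_grip in the frame of hang_spot between -0.008 and 0.008 m and z of rest_grip in the frame of hang_spot between -0.007 and 0.007 m and angle between rest_grip's own z axis and vertical below 0.1 rad and angle between the x axis of rest_grip and the x axis of station, either way round below 0.1 rad), for 0.2 s.
2. the lever stands above the set-mark's pointer (angle between the x axis of lever_grip and the x axis of set_mark, either way round below 0.08 rad), for 0.2 s.
At the end, for the whole second after the job is handed in: The bag rest hangs at rest on both pins: its grip point within 8 mm in front of and 5 mm behind, 8 mm sideways and 7 mm in height of the hang spot, leaning and turned by less than 0.1 rad against the station; and the lever is still and within 0.08 rad of the set-mark's direction (all of step 1 and angle between the x axis of lever_grip and the x axis of set_mark, either way round below 0.08 rad and linear speed of rest below 0.02 m/s and velocity of joint flush_lever between -0.05 and 0.05 rad/s); the robot touches nothing.
It fails at once if the bottle, the tape roll or the white box is moved by more than 30 mm (distance of any of wipe_bottle_mid, tape_clear_mid, sticker_box_mid from where it was at the start of the episode above 0.03 m).
It also fails if it takes over 51 s, if anything falls off the work surface, if the arm or the gripper's body presses on something with over 40 N, if the wrist force passes 120 N, or if a joint passes its speed limit or range.

## Working session

There is one attempt and no reset: what is moved stays moved. The work goes in short steps, Python scripts to look and compute and a tool call to move; the robot and the scene stay as the last step left them, time stands still between calls to the robot, and variables do not carry over. Pictures are saved under pics/ and viewed, at most 10 in all, crops included, and the job is handed in when it is done.

Besides the shell and the picture viewer there is one more tool, called after ">>>" as a command line: name --argument value ..., lists and objects as JSON in quotes. step_arm: Moves the arm, as the interface text tells. Its arguments: {"type":"object","properties":{"plan":{"type":"array"},"grip":{"type":"number"},"grip_force":{"type":"number"}},"required":["plan"]}

```bash
mkdir -p pics
cat > h.py <<'E'
import numpy as np, cv2
from bench import bot, get_image, nets
def cam(n):
    d=get_image(n); R=cv2.Rodrigues(np.array(d["rvec"],float))[0]; t=np.array(d["tvec"],float).ravel()
    return d["img"],np.array(d["camera_matrix"],float),R,t
def ray(c,px,wrist=False):
    _,K,R,t=c; u=(px[0]-K[0,2])/K[0,0]; v=(px[1]-K[1,2])/K[1,1]
    if wrist:
        r=np.hypot(u,v); s=np.sin(r)/max(r,1e-9); d=np.array([u*s,v*s,np.cos(r)])
    else: d=np.array([u,v,1.])
    d=R.T@d; return -R.T@t, d/np.linalg.norm(d)
def atz(c,px,z,w=False):
    o,d=ray(c,px,w); return o+d*(z-o[2])/d[2]
def tri(rays):
    A=sum(np.eye(3)-np.outer(d,d) for o,d in rays); b=sum((np.eye(3)-np.outer(d,d))@o for o,d in rays)
    return np.linalg.solve(A,b)
def proj(c,P,w=False):
    _,K,R,t=c; p=R@np.array(P)+t
    if w:
        r=np.hypot(p[0],p[1]); a=np.arctan2(r,p[2]); q=p[:2]/max(r,1e-9)*a
    else: q=p[:2]/p[2]
    return K[0,0]*q[0]+K[0,2],K[1,1]*q[1]+K[1,2]
def save(c,f): cv2.imwrite("pics/"+f,c[0][:,:,::-1])
E
cat > a.py <<'E'
from h import *
np.set_printoptions(precision=4,suppress=True)
print(bot.pinch_z,bot.read_state())
C={n:cam(n) for n in("side","top","wrist")}
big=np.hstack([C["side"][0],C["top"][0]]); save(C["side"],"s0.png"); save(C["top"],"t0.png")
Z=dict(station=0,rest_grip=.1,slots_mid=.084,pins_mid=.131,hang_spot=.1255,valve_axis=.112,lever_grip=.112,mark_tip=.093,set_mark=None,wipe_bottle_mid=.048,tape_clear_mid=.024,sticker_box_mid=.026,sealer_handle=None)
for l,z in Z.items():
    r=[]
    for n in("side","top"):
        x=nets.landmark_of(l,n)
        if x:
            x=x[0]; r.append(ray(C[n],x["centre"])); print(l,n,np.array(x["centre"]),round(x["score"],2), atz(C[n],x["centre"],z) if z is not None else "")
    if len(r)==2: print("   tri",tri(r))
E
python3 a.py
```

```text
0.0187 {'clock': 0.0, 'qpos': array([ 1.2035,  0.418 , -0.0103,  1.6142,  0.0047,  1.1107, -0.053 ]), 'qd': array([ 0.001 ,  0.001 , -0.0008,  0.0006,  0.0008, -0.0003, -0.0006]), 'joint_torque': array([ -0.0018, -86.4452,   0.6772, -43.4909,   0.019 ,   0.0072,
         0.    ]), 'tcp_pos': array([ 0.1999, -0.5918,  0.2307]), 'eef_rot': array([-3.0989, -0.5092,  0.0004]), 'ft_force': array([-0.8975, -0.6371, -0.5385]), 'wrist_torque': array([ 0.0093,  0.013 , -0.008 ]), 'grasp_force': 0.0, 'opening': 0.999045301251807}
station side [270.5 258.9] 0.71 [ 0.5738 -0.1265  0.    ]
station top [298.7 222. ] 0.8 [ 0.5687 -0.1354  0.    ]
   tri [ 0.5719 -0.1318  0.0016]
rest_grip side [249.2 207.8] 0.56 [ 0.4443 -0.0744  0.1   ]
rest_grip top [274.9 261.4] 0.62 [ 0.4421 -0.0597  0.1   ]
   tri [ 0.4392 -0.063   0.0924]
slots_mid side [264.2 214.6] 0.95 [ 0.4884 -0.0556  0.084 ]
slots_mid top [272.8 251. ] 0.92 [ 0.4733 -0.0538  0.084 ]
   tri [ 0.477  -0.0502  0.0753]
pins_mid side [281.6 215.1] 0.61 [ 0.5748 -0.0741  0.131 ]
pins_mid top [277.6 213.2] 0.74 [ 0.5786 -0.0712  0.131 ]
   tri
[... 621 characters left out ...]
0.3294  0.0947]
set_mark side [236.7 259.1] 0.51 
set_mark top [345.3 215.2] 0.56 
   tri [ 0.5762 -0.2683  0.0933]
wipe_bottle_mid side [355.9 205.8] 0.82 [0.6506 0.2073 0.048 ]
wipe_bottle_mid top [185.4 193. ] 0.79 [0.662 0.215 0.048]
   tri [0.6563 0.2095 0.0515]
tape_clear_mid side [352.9 260.3] 0.79 [ 0.7796 -0.0012  0.024 ]
tape_clear_mid top [255.4 156.8] 0.71 [ 0.7798 -0.0021  0.024 ]
   tri [ 0.7798 -0.002   0.0246]
sticker_box_mid side [181.  322.7] 0.93 [ 0.5844 -0.4727  0.026 ]
sticker_box_mid top [403.2 212.1] 0.65 [ 0.5882 -0.4632  0.026 ]
   tri [ 0.5857 -0.4678  0.0232]
sealer_handle side [301.5 139.6] 0.59 
sealer_handle top [202.6 246.5] 0.72 
   tri [0.4821 0.1225 0.2644]
```

View pics/s0.png

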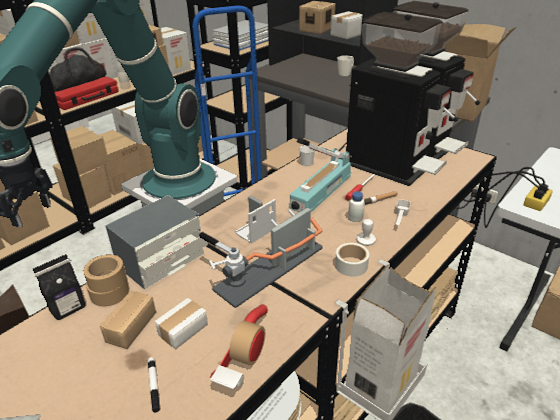

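View pics/t0.png

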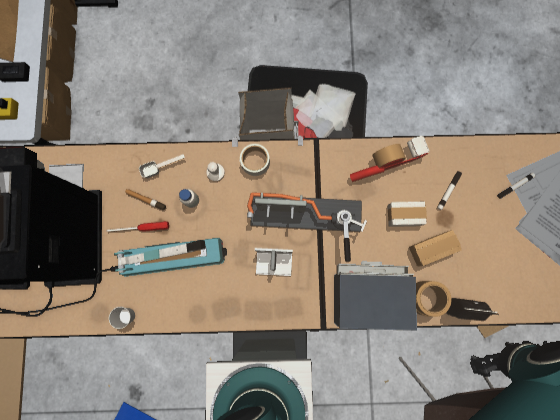

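```bash
cat >> h.py <<'E'
from scipy.spatial.transform import Rotation as Rn
def go(target,yaw):
    """delta_pos (cm, tool axes) and roll to bring TCP to target with tool x axis at world heading yaw"""
    s=bot.read_state(); R=Rn.from_rotvec(s["eef_rot"]).as_matrix()
    d=R.T@(np.array(target)-s["tcp_pos"])*100
    h=np.arctan2(R[1,0],R[0,0]); r=-((yaw-h+np.pi)%(2*np.pi)-np.pi)
    print("at",s["tcp_pos"].round(4),"yaw",round(h,4),"tilt",R[:,2].round(4),"-> delta",d.round(2),"roll",round(r,3),"t",round(s["clock"],2))
E
python3 -c "
from h import *
go((.42,-.06,.31),0)"
```

```text
at [ 0.2001 -0.5921  0.2312] yaw 0.3259 tilt [-1.e-04  1.e-04 -1.e+00] -> delta [ 37.87 -43.37  -7.87] roll 0.326 t 1.45
```

>>> step_arm --plan '[{"delta_pos": [2,-2.5,-4],"roll": 0},{"delta_pos": [6,-7,-8],"roll": 0.04},{"delta_pos": [10.5,-12,-8],"roll": 0.08},{"delta_pos": [15,-17,-8],"roll": 0.13},{"delta_pos": [19.5,-22.5,-8],"roll": 0.18},{"delta_pos": [24,-28,-8],"roll": 0.23},{"delta_pos": [28.5,-33,-8],"roll": 0.28},{"delta_pos": [33,-38,-8],"roll": 0.326}]'

```text
clock: 2.45
tcp_pos: [0.3741, -0.1655, 0.3116]
eef_rot: [3.141, -0.003, 0.001]
ft_force: [1.4, -0.3, 0.0]
opening: 1.005
grasp_force: 0.0
```

```bash
python3 -c "
from h import *
go((.42,-.06,.31),0)"
```

```text
at [ 0.3741 -0.1655  0.3116] yaw -0.0019 tilt [ 7.e-04 -7.e-04 -1.e+00] -> delta [  4.57 -10.55   0.16] roll -0.002 t 2.45
```

>>> step_arm --plan '[{"delta_pos": [2,-4,0],"roll": 0},{"delta_pos": [4,-8,0],"roll": 0},{"delta_pos": [4.5,-10,0],"roll": 0},{"delta_pos": [4.5,-10,0],"roll": 0},{"delta_pos": [4.5,-10,0],"roll": 0},{"delta_pos": [4.5,-10,0],"roll": 0},{"delta_pos": [4.5,-10,0],"roll": 0},{"delta_pos": [4.5,-10,0],"roll": 0}]'

```text
clock: 3.45
tcp_pos: [0.4186, -0.0677, 0.3113]
eef_rot: [-3.142, 0.001, 0.0]
ft_force: [0.1, 0.7, -0.3]
opening: 0.999
grasp_force: 0.0
```

```bash
cat > b.py <<'E'
from h import *
np.set_printoptions(precision=4,suppress=True)
go((.42,-.06,.31),0)
c=cam("wrist"); save(c,"w1.png")
print("cam",-c[2].T@c[3],c[1][0])
for l,z in dict(rest_grip=.1,slots_mid=.084,pins_mid=.131,hang_spot=.1255,valve_axis=.112,lever_grip=.112,mark_tip=.093,station=0).items():
    for x in nets.landmark_of(l,"wrist")[:1]: print(l,np.array(x["centre"]),round(x["score"],2),atz(c,x["centre"],z,True))
E
python3 b.py
```

```text
at [ 0.4186 -0.0677  0.3113] yaw -0.0006 tilt [-0.0001  0.0001 -1.    ] -> delta [ 0.14 -0.77  0.13] roll -0.001 t 3.45
cam [ 0.4919 -0.0682  0.4542] [325.1923   0.     278.6327]
rest_grip [263.9 163.2] 0.93 [ 0.4427 -0.0516  0.1   ]
slots_mid [264.7 131.6] 0.6 [ 0.4767 -0.0521  0.084 ]
pins_mid [290.2  38.6] 0.57 [ 0.5727 -0.0792  0.131 ]
hang_spot [288.3  41.7] 0.87 [ 0.5708 -0.0775  0.1255]
valve_axis [454.4  58.6] 0.75 [ 0.5728 -0.2683  0.112 ]
lever_grip [454.3 148.1] 0.66 [ 0.4676 -0.2716  0.112 ]
mark_tip [484.7  89.8] 0.88 [ 0.5444 -0.3262  0.093 ]
station [327.7  55.4] 0.63 [ 0.5824 -0.1355  0.    ]
```

View pics/w1.png

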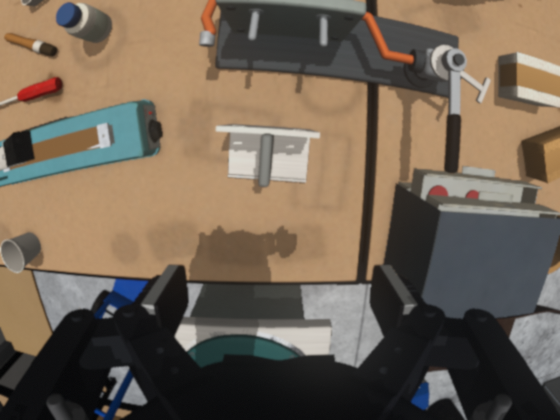

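Run:
```python
import cv2
i=cv2.imread("pics/w1.png"); cv2.imwrite("pics/w1c.png",cv2.resize(i[0:195,195:495],(780,507),interpolation=cv2.INTER_CUBIC))
```

```text
(no output)
```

View pics/w1c.png

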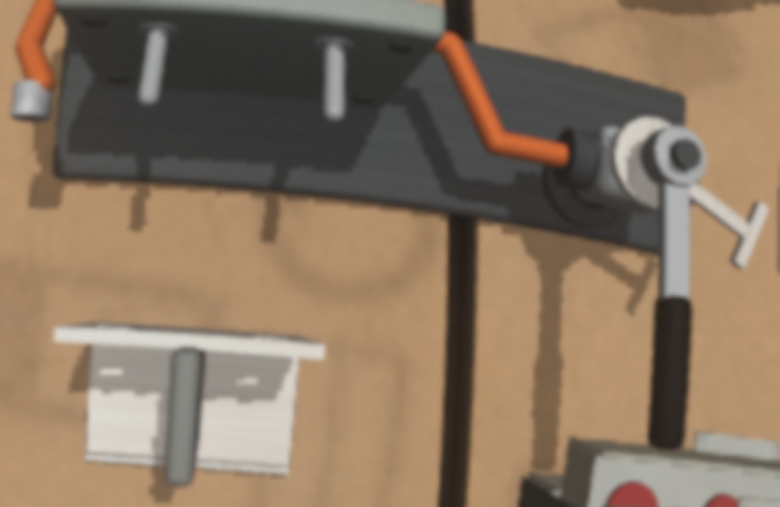

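Run:
```python
from h import *
np.set_printoptions(precision=4,suppress=True)
c=cam("wrist")
P=lambda x,y,z: atz(c,(195+x/2.6,y/2.6),z,True)
def ln(n,a,b): 
    d=b-a; print(n,a,b,"len",np.linalg.norm(d),"ang",np.arctan2(d[1],d[0]))
ln("pins L->R",P(149,95,.131),P(335,111,.131))
ln("platefront",P(57,176,.012),P(660,250,.012))
ln("boardtop",P(60,9,.14),P(443,34,.14))
ln("rest plate",P(55,342,.11),P(324,358,.11))
ln("shelf front",P(88,459,.006),P(287,473,.006))
ln("fin",P(180,476,.125),P(187,352,.125))
ln("lever tip->hub",P(667,440,.12),P(677,185,.12))
print("axis",P(686,153,.125),"tipcross",P(750,235,.096))
```

```text
pins L->R [ 0.5753 -0.0418  0.131 ] [ 0.5695 -0.112   0.131 ] len 0.07041054045869857 ang -1.6534455135412778
platefront [0.5636 0.0157 0.012 ] [ 0.5377 -0.3166  0.012 ] len 0.3333463739535646 ang -1.6486108859643591
boardtop [ 0.6102 -0.0087  0.14  ] [ 0.6021 -0.1526  0.14  ] len 0.1440910509105543 ang -1.6273933556958615
rest plate [ 0.4789 -0.0012  0.11  ] [ 0.4717 -0.1108  0.11  ] len 0.10983659927829213 ang -1.6362718972092711
shelf front [0.4111 0.0027 0.006 ] [ 0.4031 -0.105   0.006 ] len 0.10805364032698714 ang -1.6448422287468016
fin [ 0.4254 -0.0527  0.125 ] [ 0.4746 -0.0558  0.125 ] len 0.04926120783359697 ang -0.06316530140501343
lever tip->hub [ 0.4439 -0.2652  0.12  ] [ 0.5565 -0.2644  0.12  ] len 0.1126003866017223 ang 0.007462588341497667
axis [ 0.5705 -0.2663  0.125 ] tipcross [ 0.5431 -0.3217  0.096 ]
```

```bash
python3 -c "
from h import *
go((.441,-.0535,.0815),-.07)"
```

```text
at [ 0.4187 -0.0674  0.3113] yaw -0.0001 tilt [-1.e-04  0.e+00 -1.e+00] -> delta [ 2.23 -1.39 22.98] roll 0.07 t 3.95
```

>>> step_arm --plan '[{"delta_pos": [1.2,-0.8,3],"roll": 0.04},{"delta_pos": [2.2,-1.4,8],"roll": 0.07},{"delta_pos": [2.2,-1.4,13],"roll": 0.07},{"delta_pos": [2.2,-1.4,18],"roll": 0.07},{"delta_pos": [2.2,-1.4,21],"roll": 0.07},{"delta_pos": [2.2,-1.4,22.9],"roll": 0.07},{"delta_pos": [2.2,-1.4,22.9],"roll": 0.07},{"delta_pos": [2.2,-1.4,22.9],"roll": 0.07}]'

```text
clock: 4.95
tcp_pos: [0.4411, -0.0534, 0.083]
eef_rot: [3.14, -0.11, 0.001]
ft_force: [0.3, -0.2, 0.2]
opening: 1.0
grasp_force: 0.0
```

>>> step_arm --plan '[{"delta_pos": [0,0,0],"roll": 0},{"delta_pos": [0,0,0],"roll": 0},{"delta_pos": [0,0,0],"roll": 0},{"delta_pos": [0,0,0],"roll": 0},{"delta_pos": [0,0,0],"roll": 0},{"delta_pos": [0,0,0],"roll": 0},{"delta_pos": [0,0,0],"roll": 0},{"delta_pos": [0,0,0],"roll": 0}]' --grip 0 --grip_force 60

```text
clock: 5.95
tcp_pos: [0.4407, -0.0534, 0.0823]
eef_rot: [-3.14, 0.11, 0.0]
ft_force: [-2.2, -0.5, 5.6]
opening: 0.133
grasp_force: 60.3
```

```bash
python3 -c "
from h import *
print(bot.read_state())
go((.50,-.073,.16),-.08)"
```

```text
{'clock': 5.95, 'qpos': array([ 0.46798909,  0.36060596, -0.47821988,  2.15731969,  0.26173664,
        0.6781836 , -1.83020734]), 'qd': array([ 0.00085192,  0.0006506 , -0.00022204, -0.00047578, -0.00090758,
       -0.0003536 , -0.00054852]), 'joint_torque': array([ 5.30856871e-02, -6.04641438e+01, -5.57222217e+00, -2.93042654e+01,
        9.91693209e-02, -5.92416320e-01,  1.99278072e-02]), 'tcp_pos': array([ 0.44068954, -0.05336845,  0.08233473]), 'eef_rot': array([-3.13962466e+00,  1.10156668e-01,  1.69631485e-04]), 'ft_force': array([-2.23224926, -0.46387743,  5.58648306]), 'wrist_torque': array([-0.00934534,  0.40819112, -0.02361487]), 'grasp_force': 60.269901752471924, 'opening': 0.1328088990925016}
at [ 0.4407 -0.0534  0.0823] yaw -0.0701 tilt [-1.e-04  0.e+00 -1.e+00] -> delta [ 6.05  1.54 -7.77] roll 0.01 t 5.95
```

>>> step_arm --plan '[{"delta_pos": [0,0,-1.5],"roll": 0},{"delta_pos": [0,0,-4],"roll": 0},{"delta_pos": [1.5,0.4,-6],"roll": 0.01},{"delta_pos": [3.5,0.8,-6],"roll": 0.01},{"delta_pos": [5.5,1.3,-6],"roll": 0.01},{"delta_pos": [6.2,1.4,-6],"roll": 0.01},{"delta_pos": [6.2,1.4,-6],"roll": 0.01},{"delta_pos": [6.2,1.4,-6],"roll": 0.01}]'

```text
clock: 6.95
tcp_pos: [0.5009, -0.0715, 0.1423]
eef_rot: [-3.139, 0.125, 0.001]
ft_force: [0.1, 0.0, -2.9]
opening: 0.133
grasp_force: 59.4
```

```bash
cat > d.py <<'E'
from h import *
import sys
np.set_printoptions(precision=4,suppress=True)
go((.505,-.0715,.135),-.08)
c=cam("wrist"); s=cam("side"); save(c,sys.argv[1]+".png"); 
z0=bot.read_state()["tcp_pos"][2]+.0177
for l,z in dict(rest_grip=z0,slots_mid=z0-.016,pins_mid=.131,hang_spot=.1255,valve_axis=.112,lever_grip=.112,mark_tip=.093).items():
    for n,k in (("wrist",c),("side",s)):
        for x in nets.landmark_of(l,n)[:1]: print(l,n,np.array(x["centre"]),round(x["score"],2),atz(k,x["centre"],z,n=="wrist"))
i=cv2.resize(c[0][:,:,::-1][0:260,180:500],(800,650))[0:600]; cv2.imwrite("pics/"+sys.argv[1]+"c.png",i)
E
python3 d.py w2
```

```text
at [ 0.5009 -0.0715  0.1423] yaw -0.0799 tilt [-0.0006  0.0001 -1.    ] -> delta [ 0.41 -0.03  0.73] roll 0.0 t 6.95
rest_grip wrist [277.6 285.6] 0.89 [ 0.5034 -0.0715  0.1601]
rest_grip side [261.6 202.8] 0.69 [ 0.5175 -0.095   0.1601]
slots_mid wrist [275.1 192. ] 0.94 [ 0.5415 -0.0734  0.1441]
slots_mid side [268.6 207.1] 0.7 [ 0.5317 -0.0814  0.1441]
pins_mid wrist [279.4 123.4] 0.77 [ 0.5714 -0.0777  0.131 ]
pins_mid side [280. 214.] 0.72 [ 0.5677 -0.0729  0.131 ]
hang_spot wrist [275.5 193.8] 0.67 [ 0.5363 -0.073   0.1255]
hang_spot side [278.6 219.6] 0.59 [ 0.5776 -0.0907  0.1255]
valve_axis wrist [277.1 129.5] 0.74 [ 0.568  -0.0762  0.112 ]
valve_axis side [207.1 239.1] 0.71 [ 0.4725 -0.2716  0.112 ]
lever_grip wrist [539.5 260.2] 0.79 [ 0.4683 -0.2698  0.112 ]
lever_grip side [205.4 240.1] 0.83 [ 0.4722 -0.2776  0.112 ]
mark_tip side [211.5 264.8] 0.62 [ 0.5439 -0.3237  0.093 ]
```

View pics/w2c.png

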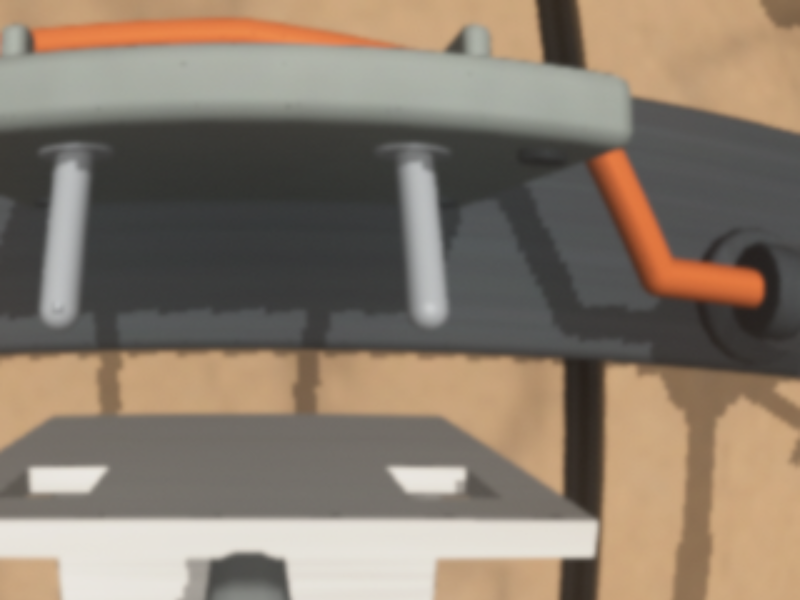

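Run:
```python
from h import *
np.set_printoptions(precision=4,suppress=True)
c=cam("wrist"); t=bot.read_state()["tcp_pos"]; z0=t[2]+.0177
P=lambda x,y,z: atz(c,(180+x/2.5,y/2.5),z,True)
def ln(n,a,b): 
    d=b-a; print(n,a,b,"mid",(a+b)/2,"len",np.linalg.norm(d),"ang",np.arctan2(d[1],d[0])+np.pi/2)
ln("pins",P(59,308,.131),P(430,308,.131))
ln("boardtopfront",P(0,122,.14),P(625,143,.14))
ln("slots bottom",P(69,467,z0-.028),P(427.5,467,z0-.028))
ln("slots outer",P(30,467,z0-.028),P(467,467,z0-.028))
ln("platebottom",P(53,416,z0-.1),P(442,416,z0-.1))
ln("platetop rear",P(0,518,z0+.01),P(597,518,z0+.01))
print(t,bot.read_state()["ft_force"])
```

```text
pins [ 0.5758 -0.0421  0.131 ] [ 0.5701 -0.1125  0.131 ] mid [ 0.573  -0.0773  0.131 ] len 0.07067864678598215 ang -0.0807242507290955
boardtopfront [ 0.6118 -0.0361  0.14  ] [ 0.6017 -0.1515  0.14  ] mid [ 0.6068 -0.0938  0.14  ] len 0.11579423636830515 ang -0.0874923334449158
slots bottom [ 0.5448 -0.0406  0.132 ] [ 0.5392 -0.1105  0.132 ] mid [ 0.542  -0.0755  0.132 ] len 0.07014403818762567 ang -0.07993545414197345
slots outer [ 0.5456 -0.0327  0.132 ] [ 0.5387 -0.1186  0.132 ] mid [ 0.5421 -0.0756  0.132 ] len 0.08618479770145779 ang -0.07991803998736935
platebottom [ 0.5461 -0.0202  0.06  ] [ 0.5372 -0.1305  0.06  ] mid [ 0.5417 -0.0754  0.06  ] len 0.11065289248314211 ang -0.08000280051746667
platetop rear [ 0.5454 -0.0379  0.17  ] [ 0.5381 -0.1301  0.17  ] mid [ 0.5417 -0.084   0.17  ] len 0.09244668663379745 ang -0.0792758353941796
[ 0.5016 -0.0717  0.1423] [ 0.4537  0.27   -2.5273]
```

>>> step_arm --plan '[{"delta_pos": [0.8,-0.1,1.3],"roll": 0},{"delta_pos": [2,-0.1,1.3],"roll": 0},{"delta_pos": [2.4,-0.1,1.3],"roll": 0},{"delta_pos": [3,-0.1,1.3],"roll": 0},{"delta_pos": [3.5,-0.1,1.3],"roll": 0},{"delta_pos": [4,-0.1,1.55],"roll": 0},{"delta_pos": [4.5,-0.1,1.8],"roll": 0},{"delta_pos": [4.5,-0.1,1.8],"roll": 0}]'

```text
clock: 8.8
tcp_pos: [0.5466, -0.0743, 0.124]
eef_rot: [-3.139, 0.126, 0.001]
ft_force: [-0.5, -0.0, -1.6]
opening: 0.131
grasp_force: 59.3
```

```bash
python3 -c "
from h import *
go((.563,-.0766,.1078),-.08)
c=cam('wrist'); i=cv2.resize(c[0][:,:,::-1][60:300,130:450],(800,600)); cv2.imwrite('pics/w3c.png',i)
"
```

```text
at [ 0.5466 -0.0743  0.124 ] yaw -0.0802 tilt [-4.e-04  2.e-04 -1.e+00] -> delta [1.65 0.1  1.61] roll -0.0 t 8.8
```

View pics/w3c.png

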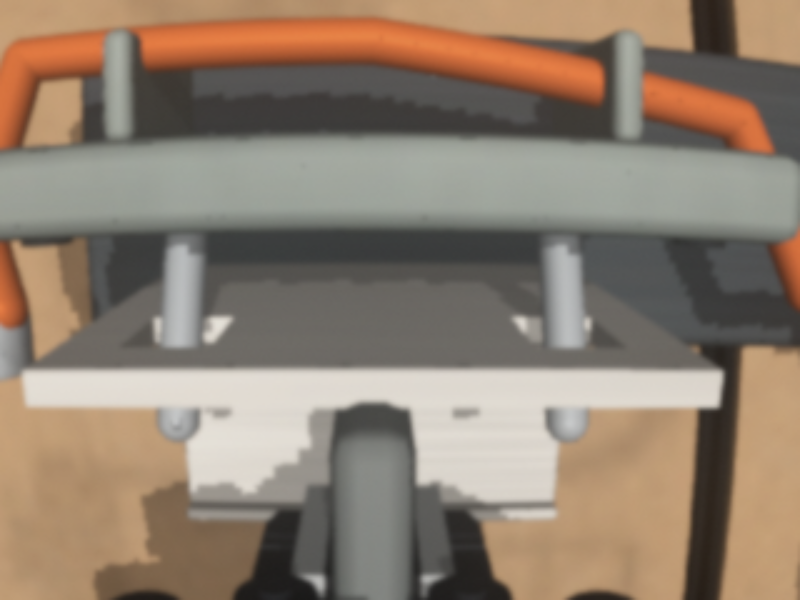

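>>> step_arm --plan '[{"delta_pos": [0.4,0,0.18],"roll": 0},{"delta_pos": [0.8,0,0.37],"roll": 0},{"delta_pos": [1.2,0,0.56],"roll": 0},{"delta_pos": [1.6,0,0.74],"roll": 0},{"delta_pos": [1.75,0,0.95],"roll": 0},{"delta_pos": [1.75,0,1.2],"roll": 0},{"delta_pos": [1.75,0,1.4],"roll": 0},{"delta_pos": [1.75,0,1.45],"roll": 0}]'

```text
clock: 9.85
tcp_pos: [0.5638, -0.0757, 0.1096]
eef_rot: [-3.139, 0.126, 0.0]
ft_force: [0.5, -1.1, -2.2]
opening: 0.131
grasp_force: 59.3
```

```bash
python3 -c "
from h import *
print(bot.read_state()['ft_force'],bot.read_state()['wrist_torque'])
go((.563,-.0766,.1078),-.08)
"
```

```text
[ 0.534864   -1.09882019 -2.24272002] [0.03686485 0.00333521 0.03923703]
at [ 0.5638 -0.0757  0.1096] yaw -0.0802 tilt [-3.e-04  1.e-04 -1.e+00] -> delta [-0.07  0.09  0.18] roll -0.0 t 9.85
```

>>> step_arm --plan '[{"delta_pos": [0.05,0,0.1],"roll": 0},{"delta_pos": [0.1,0,0.2],"roll": 0},{"delta_pos": [0.1,0,0.25],"roll": 0},{"delta_pos": [0.1,0,0.25],"roll": 0},{"delta_pos": [0.1,0,0.25],"roll": 0},{"delta_pos": [0.1,0,0.25],"roll": 0},{"delta_pos": [0.1,0,0.25],"roll": 0},{"delta_pos": [0.1,0,0.25],"roll": 0}]'

```text
clock: 10.85
tcp_pos: [0.5652, -0.0758, 0.1076]
eef_rot: [3.139, -0.126, 0.001]
ft_force: [-0.3, 0.3, 5.2]
opening: 0.13
grasp_force: 60.5
```

>>> step_arm --plan '[{"delta_pos": [0,0,0],"roll": 0},{"delta_pos": [0,0,0],"roll": 0},{"delta_pos": [0,0,0],"roll": 0},{"delta_pos": [0,0,0],"roll": 0},{"delta_pos": [0,0,0],"roll": 0},{"delta_pos": [0,0,0],"roll": 0},{"delta_pos": [0,0,0],"roll": 0},{"delta_pos": [0,0,0],"roll": 0}]' --grip 27

```text
clock: 11.85
tcp_pos: [0.5649, -0.0758, 0.1073]
eef_rot: [-3.139, 0.126, 0.0]
ft_force: [-0.7, 0.1, -0.2]
opening: 0.272
grasp_force: 0.0
```

```bash
python3 -c "
from h import *
print(bot.read_state()['ft_force'],bot.read_state()['opening'])
go((.563,-.0766,.25),-.08)
c=cam('wrist');save(c,'w4.png'); i=cv2.resize(c[0][:,:,::-1][90:330,120:440],(800,600)); cv2.imwrite('pics/w4c.png',i)
"
```

```text
[-0.65564282  0.07312203 -0.19986927] 0.27225669331428465
at [ 0.5649 -0.0758  0.1073] yaw -0.0802 tilt [-1.e-04  1.e-04 -1.e+00] -> delta [ -0.19   0.09 -14.27] roll -0.0 t 11.85
```

View pics/w4c.png

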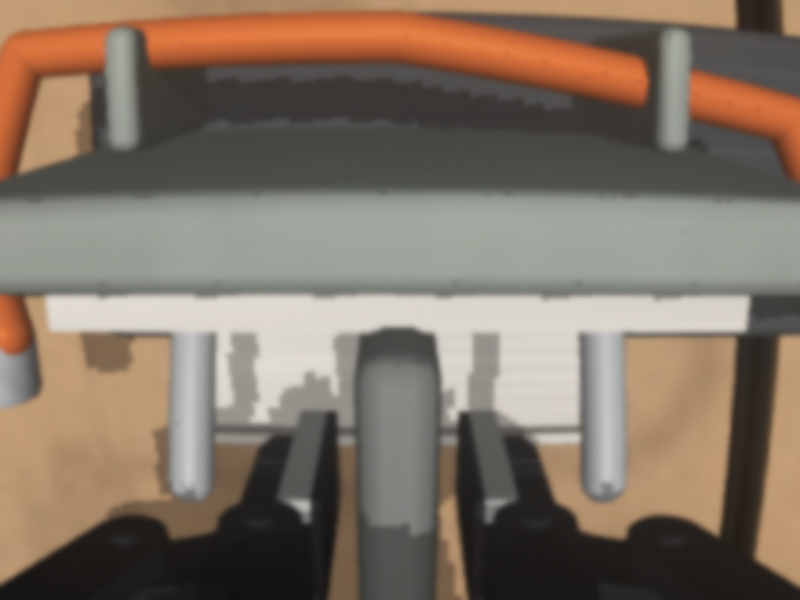

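>>> step_arm --plan '[{"delta_pos": [0,0,-1],"roll": 0},{"delta_pos": [0,0,-3],"roll": 0},{"delta_pos": [0,0,-5.5],"roll": 0},{"delta_pos": [0,0,-9],"roll": 0},{"delta_pos": [0,1,-13],"roll": 0},{"delta_pos": [-1.5,4,-16],"roll": 0},{"delta_pos": [-3.5,8,-16],"roll": 0},{"delta_pos": [-5.5,12,-16],"roll": 0}]'

```text
clock: 12.9
tcp_pos: [0.4999, -0.1919, 0.2692]
eef_rot: [3.138, -0.125, 0.003]
ft_force: [1.1, -0.7, -0.4]
opening: 0.27
grasp_force: 0.0
```

```bash
python3 d.py w5
python3 - <<'E'
from h import *
c=cam("wrist"); cv2.imwrite("pics/w5d.png",cv2.resize(c[0][:,:,::-1][20:320,100:500],(800,600)))
E
```

```text
at [ 0.4999 -0.1919  0.2692] yaw -0.0796 tilt [ 0.0018 -0.0008 -1.    ] -> delta [ -0.48 -12.05  13.41] roll 0.0 t 12.9
rest_grip wrist [149.7 140.5] 0.57 [ 0.57   -0.1454  0.2865]
rest_grip side [276.4 216.5] 0.76 [ 0.7137 -0.2519  0.2865]
slots_mid wrist [150.1 100. ] 0.77 [ 0.5881 -0.1411  0.2705]
pins_mid wrist [145.3 134.7] 0.59 [ 0.5726 -0.0766  0.131 ]
pins_mid side [279.8 214.7] 0.8 [ 0.5695 -0.0759  0.131 ]
hang_spot side [278.4 218.2] 0.61 [ 0.5726 -0.0858  0.1255]
valve_axis wrist [352.7 118.2] 0.71 [ 0.5693 -0.2665  0.112 ]
valve_axis side [232.3 254.8] 0.8 [ 0.5743 -0.2748  0.112 ]
lever_grip wrist [357.7 221. ] 0.63 [ 0.469  -0.2683  0.112 ]
lever_grip side [288.2 227.7] 0.64 [ 0.6119 -0.0891  0.112 ]
mark_tip wrist [406.4 141.7] 0.7 [ 0.5436 -0.3274  0.093 ]
```

View pics/w5d.png

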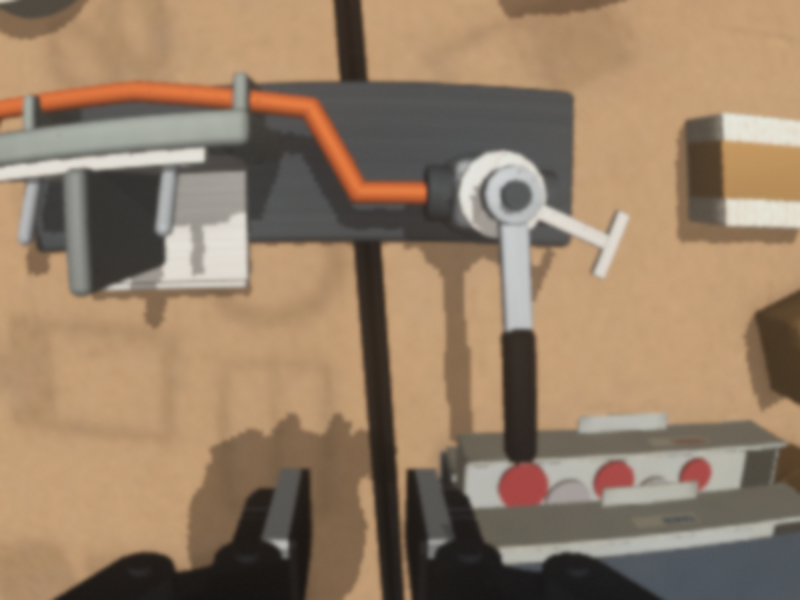

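Run:
```python
from h import *
np.set_printoptions(precision=4,suppress=True)
c=cam("wrist")
P=lambda x,y,z: atz(c,(100+x/2,20+y/2),z,True)
ax=np.array([.5712,-.2674])
A,B=P(519,340,.12),P(520,455,.12); print("grip ends",A,B)
for n,p in dict(gA=A,gB=B,cross=P(611,244,.096),point=P(572,223,.096)).items():
    d=p[:2]-ax; print(n,p,np.linalg.norm(d),"theta",(np.arctan2(-d[1],-d[0])+.08))
print("hub",P(516,193,.125),"crossends",P(624,214,.096),P(600,274,.096))
go((.47,-.268,.20),0)
```

```text
grip ends [ 0.5031 -0.2669  0.12  ] [ 0.4449 -0.2672  0.12  ]
gA [ 0.5031 -0.2669  0.12  ] 0.06813489410986448 theta 0.07276391292360958
gB [ 0.4449 -0.2672  0.12  ] 0.12628487342199068 theta 0.07809348750336831
cross [ 0.544  -0.3231  0.096 ] 0.06202173771296666 theta 1.1964275142739764
point [ 0.5551 -0.3022  0.096 ] 0.03832832974664406 theta 1.2187085580438124
hub [ 0.5711 -0.2669  0.125 ] crossends [ 0.5592 -0.3308  0.096 ] [ 0.5288 -0.3167  0.096 ]
at [ 0.5005 -0.191   0.2672] yaw -0.0802 tilt [-0.0001  0.0001 -1.    ] -> delta [-2.42  7.92  6.72] roll -0.08 t 13.8
```

>>> step_arm --plan '[{"delta_pos": [-1,3.5,1],"roll": -0.04},{"delta_pos": [-2.3,7.5,3],"roll": -0.08},{"delta_pos": [-2.3,7.9,6],"roll": -0.08},{"delta_pos": [-2.3,7.9,10],"roll": -0.08},{"delta_pos": [-2.3,7.9,13],"roll": -0.08},{"delta_pos": [-2.3,7.9,15.5],"roll": -0.08},{"delta_pos": [-2.3,7.9,17.2],"roll": -0.08},{"delta_pos": [-2.3,7.9,17.2],"roll": -0.08}]' --grip 55

```text
clock: 14.8
tcp_pos: [0.4709, -0.2677, 0.0945]
eef_rot: [-3.141, 0.0, 0.002]
ft_force: [0.1, 0.3, -0.0]
opening: 0.552
grasp_force: 0.0
```

>>> step_arm --plan '[{"delta_pos": [0,0,0],"roll": 0},{"delta_pos": [0,0,0],"roll": 0},{"delta_pos": [0,0,0],"roll": 0},{"delta_pos": [0,0,0],"roll": 0},{"delta_pos": [0,0,0],"roll": 0},{"delta_pos": [0,0,0],"roll": 0},{"delta_pos": [0,0,0],"roll": 0},{"delta_pos": [0,0,0],"roll": 0}]' --grip 0 --grip_force 40

```text
clock: 15.8
tcp_pos: [0.4718, -0.2681, 0.0963]
eef_rot: [3.141, 0.0, 0.002]
ft_force: [-1.8, -0.1, 7.1]
opening: 0.177
grasp_force: 41.0
```

Run:
```python
from h import *
s=bot.read_state(); print(s["qpos"],s["ft_force"],s["opening"])
t=s["tcp_pos"]; ax=np.array([.5712,-.2674]); r=t[:2]-ax
go(t,0)
R=Rn.from_rotvec(s["eef_rot"]).as_matrix()
for f in np.linspace(1.135/12,1.135,12):
    p=ax+np.array([[np.cos(f),-np.sin(f)],[np.sin(f),np.cos(f)]])@r
    print(((R.T@np.append(p-t[:2],0))*100).round(2),round(-f,3))
```

```text
[ 0.76443805  0.47064463 -0.37722684  1.92067414  0.23732365  0.79187948
 -1.31365573] [-1.78472001 -0.11358189  7.12628914] 0.17682278528923043
at [ 0.4718 -0.2681  0.0963] yaw 0.0002 tilt [ 1.2e-03 -8.0e-04 -1.0e+00] -> delta [0. 0. 0.] roll 0.0 t 15.8
[0.05 0.94 0.  ] -0.095
[0.19 1.87 0.  ] -0.189
[0.42 2.78 0.  ] -0.284
[0.73 3.67 0.  ] -0.378
[1.12 4.52 0.01] -0.473
[1.59 5.33 0.01] -0.568
[2.14 6.1  0.01] -0.662
[2.76 6.81 0.01] -0.757
[3.44 7.46 0.01] -0.851
[4.18 8.04 0.01] -0.946
[4.97 8.55 0.01] -1.04
[5.81 8.98 0.01] -1.135
```

>>> step_arm --plan '[{"delta_pos": [0.05,0.94,0],"roll": -0.095},{"delta_pos": [0.19,1.87,0],"roll": -0.189},{"delta_pos": [0.42,2.78,0],"roll": -0.284},{"delta_pos": [0.73,3.67,0],"roll": -0.378},{"delta_pos": [1.12,4.52,0],"roll": -0.473},{"delta_pos": [1.59,5.33,0],"roll": -0.568},{"delta_pos": [2.14,6.1,0],"roll": -0.662},{"delta_pos": [2.76,6.81,0],"roll": -0.757}]'

```text
clock: 16.8
tcp_pos: [0.4997, -0.3355, 0.0963]
eef_rot: [2.917, 1.167, 0.002]
ft_force: [0.3, 8.8, 7.7]
opening: 0.178
grasp_force: 41.2
```

Run:
```python
from h import *
s=bot.read_state(); print(s["ft_force"],s["opening"])
t=s["tcp_pos"]; ax=np.array([.5712,-.2674]); r=t[:2]-ax
phi=np.arctan2(-r[1],-r[0]); print("phi",phi,np.linalg.norm(r))
go(t,1.135)
R=Rn.from_rotvec(s["eef_rot"]).as_matrix(); r=r/np.linalg.norm(r)*.1
for f in np.linspace(0,1.135-phi,5)[1:]:
    p=ax+np.array([[np.cos(f),-np.sin(f)],[np.sin(f),np.cos(f)]])@r
    print(((R.T@np.append(p-t[:2],0))*100).round(2),round(-f,3))
```

```text
[0.27570752 8.81723864 7.69560511] 0.178365440093818
phi 0.7607414013894788 0.09873873768627835
at [ 0.4997 -0.3355  0.0963] yaw 0.761 tilt [ 1.e-03  2.e-04 -1.e+00] -> delta [0. 0. 0.] roll -0.374 t 16.8
[-0.08  0.93  0.  ] -0.094
[0.05 1.86 0.  ] -0.187
[0.26 2.77 0.  ] -0.281
[0.57 3.66 0.  ] -0.374
```

>>> step_arm --plan '[{"delta_pos": [0.05,0.93,0],"roll": -0.094},{"delta_pos": [0.18,1.85,0],"roll": -0.187},{"delta_pos": [0.38,2.75,0],"roll": -0.281},{"delta_pos": [0.68,3.62,0],"roll": -0.374},{"delta_pos": [0.68,3.62,0],"roll": -0.374},{"delta_pos": [0.68,3.62,0],"roll": -0.374},{"delta_pos": [0.68,3.62,0],"roll": -0.374},{"delta_pos": [0.68,3.62,0],"roll": -0.374}]'

```text
clock: 17.8
tcp_pos: [0.5296, -0.3563, 0.0963]
eef_rot: [2.651, 1.685, 0.002]
ft_force: [1.2, 7.5, 6.3]
opening: 0.178
grasp_force: 41.6
```

>>> step_arm --plan '[{"delta_pos": [0,0,0],"roll": 0},{"delta_pos": [0,0,0],"roll": 0},{"delta_pos": [0,0,0],"roll": 0},{"delta_pos": [0,0,0],"roll": 0},{"delta_pos": [0,0,-2],"roll": 0},{"delta_pos": [0,0,-5],"roll": 0},{"delta_pos": [-1,0,-9],"roll": 0},{"delta_pos": [-3,0,-13],"roll": 0}]' --grip 60

```text
clock: 18.8
tcp_pos: [0.5162, -0.3843, 0.2281]
eef_rot: [2.651, 1.685, 0.001]
ft_force: [-1.0, -0.3, 0.4]
opening: 0.598
grasp_force: 0.0
```

Run:
```python
from h import *
np.set_printoptions(precision=4,suppress=True)
go((.45,-.3,.28),.5)
c=cam("wrist"); save(c,"w6.png"); cv2.imwrite("pics/w6c.png",cv2.resize(c[0][:,:,::-1][40:320,90:470],None,fx=2.1,fy=2.1))
ax=np.array([.5712,-.2674])
for l,z in dict(valve_axis=.112,lever_grip=.112,mark_tip=.093,pins_mid=.131,rest_grip=.1255).items():
    for x in nets.landmark_of(l,"wrist")[:1]:
        p=atz(c,x["centre"],z,True); d=p[:2]-ax; print(l,np.array(x["centre"]),round(x["score"],2),p,"phi",np.arctan2(-d[1],-d[0]))
```

```text
at [ 0.5162 -0.3843  0.2281] yaw 1.1326 tilt [ 0.001  -0.0002 -1.    ] -> delta [ 4.82 -9.57 -5.19] roll 0.633 t 18.8
valve_axis [276.8  49.9] 0.6 [ 0.5701 -0.2683  0.112 ] phi 0.667965048813639
mark_tip [278.9 127.3] 0.57 [ 0.5449 -0.326   0.093 ] phi 1.1485559391068838
pins_mid [278.  172.2] 0.59 [ 0.5304 -0.3552  0.131 ] phi 1.1356935610837104
```

View pics/w6c.png

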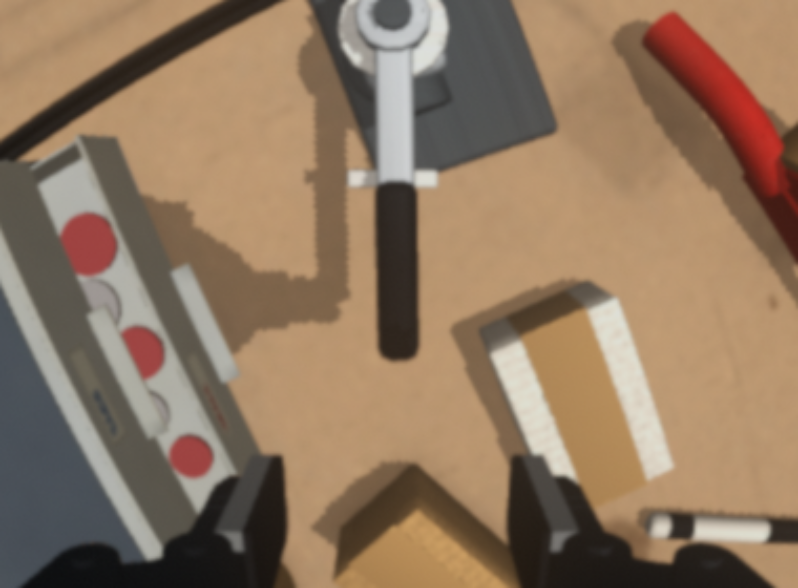

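The view shows the lever (column about 396 at row 178) over the centre of the set-mark's crossbar (columns 348–438). That is an error of about 0.02 rad. The hand is clear of everything.

```bash
python3 -c "
from h import *
print(bot.hand_in())"
```

```text
the job is handed in; nothing more can be done
None
```

The job is handed in, at about 19 s of the 51 s allowed. The bag rest hangs on both pins with its back against the board, the lever stands over the set-mark to within about 0.02 rad by my last picture, and the arm touched none of the bystanders. The judging result was not shown.

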